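Feel along the inlay

ROBOT

A 6-joint arm with a two-finger parallel gripper is mounted at the origin on a cart in front of the work surface, level with it; the furniture and walls round the work are solid. World frame = base frame: x ahead of the robot, y to its left, z up, the work surface at z = 0. Lengths are in m, angles in rad, forces in N, time in s.
With the tool pointing down it reaches from about 0.425 to 0.95 m from the base axis. Payload 3.5 kg.
Tool frame: the origin (TCP) lies between the finger pads, 19 mm behind the fingertips; this is the grasp point; z points along the fingers, y is the line along which they close (so a half turn about z gives the same grasp; the last joint's range is limited). The gripper opens to 85 mm and grips with 20 to 120 N. Pads are 22 mm wide; open, the fingers measure 114 mm over their backs; the gripper's body (76 mm by 85 mm) begins 54 mm behind the grasp point. The pads swing forward as they close: fully open they stand 13 mm farther back than shut.
Start: joints at [-1.41, 0.286, 1.577, -0, 1.279, -0.15], TCP at [0.206, -0.643, 0.25] pointing down, gripper open.
Joint ranges: [-2.77, 2.77], [-0.9, 2.22], [0.21, 2.48], [-1.53, 4.67], [0.24, 2.81], [-2.84, 2.84]. Speed limits (rad/s): [2.79, 2.79, 3.14, 3.14, 3.14, 3.14].

INTERFACE

Orientations are given as a unit quaternion [x, y, z, w].
In Python, from plant import ctrl, camrig, workorder, readout gives the robot as it stands (ctrl), with the cameras (camrig), the job (workorder) and the readings (readout).
- The arm moves only by the shell command python3 inch.py FILE [FORCE], which reads ROWS from the file FILE. ROWS is a JSON list of rows, 1 to 10 of them, each of 7 numbers: dx, dy, dz in m, then a rotation vector rx, ry, rz in rad, then the opening from 0.0 (shut) to 1.0 (fully open); each row is the pose to reach, as a shift and turn from the pose commanded when the command began, along the tool's axes at that moment; what a row does not reach only later rows make up. A row lasts 1/8 s, in which the tool goes at most 0.0625 m and 0.188 rad, less where a joint would pass 70% of its speed; a pose out of reach is approached as far as the arm can. The fingers move at their own pace and stop on an object; FORCE is the grip in N (left out, the last holds). Time passes only in rows, so rows that do not move let the fingers close. It prints the time, the measured TCP pose, the force, the opening and the grip force at its end. Input that does not fit is refused with a message, and nothing moves.
- readout.get_state(): the state, without advancing time (a new reading comes with each control period).
- camrig.read_camera(name): name is "scene" or "side" or "wrist"; returns a dict with "pixels" (400x640x3 uint8, red, green, blue), "camera_matrix" (3x3 intrinsics, pixels), "xyz" and "orientation" of the camera in the world. Camera axes: x right, y down, z forward; pixel columns grow to the right and rows downward; lengths in m; the calibration is good to about 2 mm. A picture is of the moment at which its call begins. There is no depth.
- workorder.sign_off(): hands the job in; it is judged then, once.
The state is a dict: "time": time; "qpos": joint angles; "dq": joint speeds; "joint_efforts": joint torques, N m; "eef_pos": TCP position; "tcp_rot": TCP orientation; "contact_force": force on the tool from outside, world axes, zero at the start; "wrist_torque": the same for the moment, N m; "opening": opening from 0.0 (shut) to 1.0 (fully open); "finger_force": force on a finger pad.
Only numpy, scipy, OpenCV 4.12 (cv2) and the standard library are available. Lean on these libraries where they do the work, as an engineer would, in place of code of your own. Each camera call takes 0.05 s, during which the arm holds its last target. There are 200 camera calls.

TASK

Feel the dark S-shaped inlay in the spring-mounted panel for flushness: with closed fingers pointing straight down, run the fingertips along the whole line in one unbroken stroke, without lifting off on the way, from its end by the tape roll to its end by the wax tin. Press only lightly, so that the panel gives a few millimetres but is never pushed down onto its stops, and follow the curve without pressing on the panel away from the line. Then take the hand away; do not pick up or shift the tape roll, tin, cork block or screwdriver.

Things in the scene. Friction and masses are not known exactly. Their poses are not given: they have to be found in the camera images.
- cradle: cradle fixed to the bench: plywood base 160 x 300 x 18 mm, over it a light-wood panel 160 x 280 x 16 mm floating on four corner springs, guided by four bolts (at x +-66, y +-126 mm) whose heads stand up to 8 mm over the panel. Origin: centre of the base's underside; x across, y along the length, z up. Nothing stands on the panel.
- panel (a joint): how far the panel is pressed down, m: 0 at rest (top face 50 mm over the bench), 0.010 on its stops. It moves straight down and stays level wherever it is pressed; it starts to give at about 1.5 N, takes 1 N more for each further mm (about 6 N at 4.5 mm), and springs back when released.
- tape_roll: roll of pale masking tape lying flat, diameter 97, 24 mm high, loose; about 20 cm from the cradle's centre, beyond one of its two ends (either one). Marks the end where the stroke starts. Origin: centre of underside.
- wax_tin: round tin of wax, diameter 78, 36 mm high, loose; beyond the other end of the cradle. Marks the end where the stroke finishes. Origin: centre of underside.
- cork_block: cork sanding block 58 x 110 x 40 mm, loose, lying beside the cradle on the side away from the robot; to be left alone. Origin: centre of underside.
- screwdriver: screwdriver 29 x 215 x 32 mm with an orange handle, loose, lying beside the cradle on the side away from the robot; to be left alone. Origin: centre of underside.
- line_0 (a point): point 0 of 9 (0 to 8) on the centre of the dark inlaid line, on the panel's top face, at x 0.0, y 100.0 mm in the cradle's frame. The line is an S-shaped flush strip 5 to 6 mm wide, x = 28 mm * sin(2 pi y / 200 mm). Point 0 is its +y end, point 8 its -y end, neighbours 29 mm apart along it. The points move down with the panel.
- line_1 (a point): point 1 of 9 (0 to 8) on the centre of the dark inlaid line, on the panel's top face, at x 18.4, y 77.2 mm in the cradle's frame.
- line_2 (a point): point 2 of 9 (0 to 8) on the centre of the dark inlaid line, on the panel's top face, at x 28.0, y 50.0 mm in the cradle's frame.
- line_3 (a point): point 3 of 9 (0 to 8) on the centre of the dark inlaid line, on the panel's top face, at x 18.4, y 22.8 mm in the cradle's frame.
- line_4 (a point): point 4 of 9 (0 to 8) on the centre of the dark inlaid line, on the panel's top face, at x 0.0, y 0.0 mm in the cradle's frame.
- line_5 (a point): point 5 of 9 (0 to 8) on the centre of the dark inlaid line, on the panel's top face, at x -18.4, y -22.8 mm in the cradle's frame.
- line_6 (a point): point 6 of 9 (0 to 8) on the centre of the dark inlaid line, on the panel's top face, at x -28.0, y -50.0 mm in the cradle's frame.
- line_7 (a point): point 7 of 9 (0 to 8) on the centre of the dark inlaid line, on the panel's top face, at x -18.4, y -77.2 mm in the cradle's frame.
- line_8 (a point): point 8 of 9 (0 to 8) on the centre of the dark inlaid line, on the panel's top face, at x -0.0, y -100.0 mm in the cradle's frame.

How it is judged:
On the way, in this order (a step that is already met when the one before it is completed fails the run):
1. fingertips press the panel lightly (down 0.8 to 9 mm) within 12 mm of point 1 of 9 on the inlay, counted from the tape-roll end (value of joint panel between 0.0008 and 0.009 m and contact force between the fingers and cradle above 0.3 N and ((y of tape_roll in the frame of cradle above 0 m and horizontal distance between the grasp point and line_0 below 0.012 m) or (y of tape_roll in the frame of cradle below 0 m and horizontal distance between the grasp point and line_8 below 0.012 m))), for 0.04 s.
2. fingertips press the panel lightly (down 0.8 to 9 mm) within 12 mm of point 2 of 9 on the inlay, counted from the tape-roll end (value of joint panel between 0.0008 and 0.009 m and contact force between the fingers and cradle above 0.3 N and ((y of tape_roll in the frame of cradle above 0 m and horizontal distance between the grasp point and line_1 below 0.012 m) or (y of tape_roll in the frame of cradle below 0 m and horizontal distance between the grasp point and line_7 below 0.012 m))), for 0.04 s.
3. fingertips press the panel lightly (down 0.8 to 9 mm) within 12 mm of point 3 of 9 on the inlay, counted from the tape-roll end (value of joint panel between 0.0008 and 0.009 m and contact force between the fingers and cradle above 0.3 N and ((y of tape_roll in the frame of cradle above 0 m and horizontal distance between the grasp point and line_2 below 0.012 m) or (y of tape_roll in the frame of cradle below 0 m and horizontal distance between the grasp point and line_6 below 0.012 m))), for 0.04 s.
4. fingertips press the panel lightly (down 0.8 to 9 mm) within 12 mm of point 4 of 9 on the inlay, counted from the tape-roll end (value of joint panel between 0.0008 and 0.009 m and contact force between the fingers and cradle above 0.3 N and ((y of tape_roll in the frame of cradle above 0 m and horizontal distance between the grasp point and line_3 below 0.012 m) or (y of tape_roll in the frame of cradle below 0 m and horizontal distance between the grasp point and line_5 below 0.012 m))), for 0.04 s.
5. fingertips press the panel lightly (down 0.8 to 9 mm) within 12 mm of point 5 of 9 on the inlay, counted from the tape-roll end (value of joint panel between 0.0008 and 0.009 m and contact force between the fingers and cradle above 0.3 N and ((y of tape_roll in the frame of cradle above 0 m and horizontal distance between the grasp point and line_4 below 0.012 m) or (y of tape_roll in the frame of cradle below 0 m and horizontal distance between the grasp point and line_4 below 0.012 m))), for 0.04 s.
6. fingertips press the panel lightly (down 0.8 to 9 mm) within 12 mm of point 6 of 9 on the inlay, counted from the tape-roll end (value of joint panel between 0.0008 and 0.009 m and contact force between the fingers and cradle above 0.3 N and ((y of tape_roll in the frame of cradle above 0 m and horizontal distance between the grasp point and line_5 below 0.012 m) or (y of tape_roll in the frame of cradle below 0 m and horizontal distance between the grasp point and line_3 below 0.012 m))), for 0.04 s.
7. fingertips press the panel lightly (down 0.8 to 9 mm) within 12 mm of point 7 of 9 on the inlay, counted from the tape-roll end (value of joint panel between 0.0008 and 0.009 m and contact force between the fingers and cradle above 0.3 N and ((y of tape_roll in the frame of cradle above 0 m and horizontal distance between the grasp point and line_6 below 0.012 m) or (y of tape_roll in the frame of cradle below 0 m and horizontal distance between the grasp point and line_2 below 0.012 m))), for 0.04 s.
8. fingertips press the panel lightly (down 0.8 to 9 mm) within 12 mm of point 8 of 9 on the inlay, counted from the tape-roll end (value of joint panel between 0.0008 and 0.009 m and contact force between the fingers and cradle above 0.3 N and ((y of tape_roll in the frame of cradle above 0 m and horizontal distance between the grasp point and line_7 below 0.012 m) or (y of tape_roll in the frame of cradle below 0 m and horizontal distance between the grasp point and line_1 below 0.012 m))), for 0.04 s.
9. fingertips press the panel lightly (down 0.8 to 9 mm) within 12 mm of point 9 of 9 on the inlay, counted from the tape-roll end (value of joint panel between 0.0008 and 0.009 m and contact force between the fingers and cradle above 0.3 N and ((y of tape_roll in the frame of cradle above 0 m and horizontal distance between the grasp point and line_8 below 0.012 m) or (y of tape_roll in the frame of cradle below 0 m and horizontal distance between the grasp point and line_0 below 0.012 m))), for 0.04 s.
At the end, for the whole second after the job is handed in: all nine points of the line were pressed lightly in order, in one stroke, from the tape-roll end; the panel has sprung back up (less than 0.8 mm down) and the tape roll, tin, cork block and screwdriver are at rest within 12 mm of where they stood (value of joint panel below 0.0008 m and distance of each of tape_roll, wax_tin, cork_block, screwdriver from where it was at the start of the episode below 0.012 m and linear speed of each of tape_roll, wax_tin, cork_block, screwdriver below 0.02 m/s); the robot touches nothing.
It fails at once if the panel is pushed down onto its stops (9.5 mm or more) (value of joint panel above 0.0095 m).
It fails at once if the panel is pressed down more than 1.5 mm while the hand is off the line (farther than 22 mm from every one of its nine points) (value of joint panel above 0.0015 m and horizontal distance between the grasp point and line_0 above 0.022 m and horizontal distance between the grasp point and line_1 above 0.022 m and horizontal distance between the grasp point and line_2 above 0.022 m and horizontal distance between the grasp point and line_3 above 0.022 m and horizontal distance between the grasp point and line_4 above 0.022 m and horizontal distance between the grasp point and line_5 above 0.022 m and horizontal distance between the grasp point and line_6 above 0.022 m and horizontal distance between the grasp point and line_7 above 0.022 m and horizontal distance between the grasp point and line_8 above 0.022 m).
It fails at once if the fingertips are off the line in mid-stroke: the tool point is within 36 mm of one of the five middle points (the tips under about 17 mm above it) and the panel is not pressed (value of joint panel below 0.0003 m and (distance between the grasp point and line_2 below 0.036 m or distance between the grasp point and line_3 below 0.036 m or distance between the grasp point and line_4 below 0.036 m or distance between the grasp point and line_5 below 0.036 m or distance between the grasp point and line_6 below 0.036 m)).
It fails at once if the tape roll, tin, cork block or screwdriver is shifted or lifted by more than 12 mm (distance of any of tape_roll, wax_tin, cork_block, screwdriver from where it was at the start of the episode above 0.012 m).
It also fails if it takes over 48 s, if anything falls off the work surface, if the arm or the gripper's body presses on something with over 40 N, if the wrist force passes 120 N, or if a joint passes its speed limit or range.

## Working session

There is one attempt and no reset: what is moved stays moved. The work goes in short steps, Python scripts to look and compute and a shell command to move; the robot and the scene stay as the last step left them, time stands still between calls to the robot, and variables do not carry over. Pictures are saved under pics/ and viewed, at most 10 in all, crops included, and the job is handed in when it is done.

```bash
ls; mkdir -p pics
python3 - <<'E'
from plant import ctrl, camrig, workorder, readout
import cv2,numpy as np
for n in ["scene","side","wrist"]:
    c=camrig.read_camera(n); cv2.imwrite(f"pics/{n}0.png",c["pixels"][:,:,::-1]); print(n,c["xyz"],c["orientation"],np.array(c["camera_matrix"]).tolist())
print(readout.get_state())
E
```

```text
inch.py
pics
plant.py
scene [0.32056119 0.68229007 0.86231421] [-0.22977703  0.91104251 -0.33227567  0.08244359] [[455.47753790911224, 0.0, 322.4091979116507], [0.0, 455.47753790911224, 210.387056345759], [0.0, 0.0, 1.0]]
side [ 0.40913464 -0.69862232  0.3532791 ] [ 0.80674277 -0.13558331  0.08265496 -0.5691673 ] [[438.1527995695965, 0.0, 318.6340080890097], [0.0, 438.1527995695965, 193.19668894732152], [0.0, 0.0, 1.0]]
wrist [ 0.26922579 -0.62290713  0.37326512] [ 0.80113212 -0.58399056 -0.07784407  0.10527421] [[279.4646140517318, 0.0, 317.0497180425528], [0.0, 279.4646140517318, 203.2334919775749], [0.0, 0.0, 1.0]]
{'time': 0.15, 'qpos': array([-1.41002580e+00,  2.87014726e-01,  1.57786189e+00,  4.41696989e-06,
        1.27860745e+00, -1.49971021e-01]), 'dq': array([ 2.30486294e-04, -1.92046687e-03, -4.10797124e-03, -1.60350331e-03,
        4.81964836e-05,  2.50893270e-03]), 'joint_efforts': array([ 9.14004140e-04, -4.06604505e+01, -2.93139911e+01, -1.16374281e-04,
        3.96091549e-03, -8.62462485e-06]), 'eef_pos': array([ 0.20636018, -0.64217122,  0.24891839]), 'tcp_rot': array([ 9.87953879e-01,  1.54745720e-01, -2.99232343e-06, -9.45706219e-04]), 'contact_force': array([ 0.25889559,  0.15279305, -0.15046681]), 'wrist_torque': array([-0.00865025,  0.01033534,  0.02533368]), 'finger_force': 0.0, 'opening': 0.9984146622993156}
```

View pics/scene0.png

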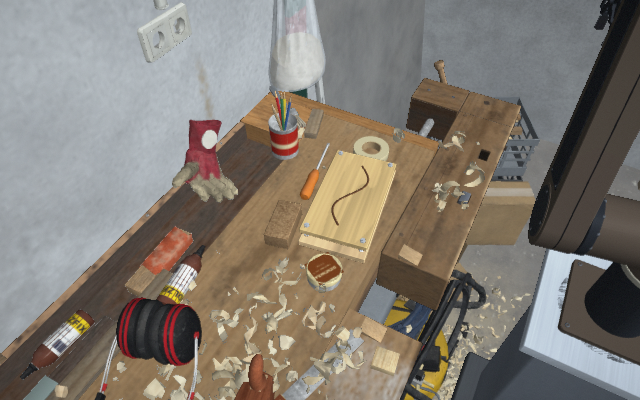

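View pics/side0.png

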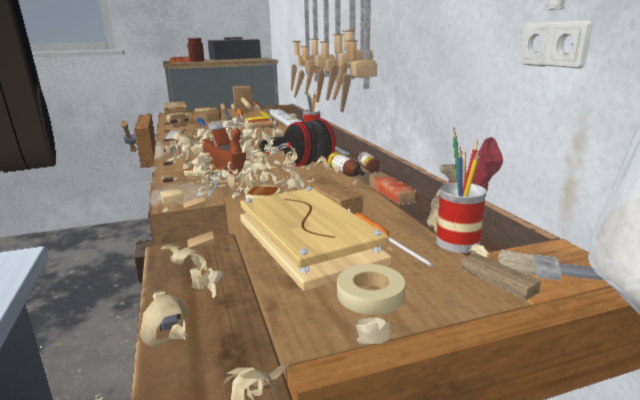

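The scene view shows the panel centred near px (350,198), with the S-line running from (367,167) to (334,223). The tape roll is at (371,148) and the tin at (324,271). The side view agrees, with the tape roll at the near, -y end. I'll fit the curve at z=0.05 in both views.

```bash
cat > h.py <<'E'
import numpy as np, cv2
from scipy.spatial.transform import Rotation as R
def ray(c,uv,z):
    uv=np.atleast_2d(uv).astype(float); K=np.array(c["camera_matrix"])
    d=np.c_[uv,np.ones(len(uv))]@np.linalg.inv(K).T@R.from_quat(c["orientation"]).as_matrix().T
    o=np.array(c["xyz"]); return (o+d*((z-o[2])/d[:,2])[:,None])
yy=np.linspace(-.1,.1,401); curve=np.c_[.028*np.sin(2*np.pi*yy/.2),yy]
def place(p):
    c,s=np.cos(p[2]),np.sin(p[2]); return curve@np.array([[c,s],[-s,c]])+p[:2]
E
python3 - <<'E'
from plant import ctrl, camrig, workorder, readout
from h import *
from scipy.optimize import least_squares
from scipy.spatial import cKDTree
P={}
for n,box,tp,tn in [("scene",(320,157,380,233),(371,147),(324,268)),("side",(275,190,345,245),(371,280),(263,189))]:
    c=camrig.read_camera(n); g=cv2.cvtColor(c["pixels"],cv2.COLOR_RGB2GRAY); x0,y0,x1,y1=box
    m=(g[y0:y1,x0:x1]<110).astype(np.uint8)
    k,l,s,_=cv2.connectedComponentsWithStats(m); i=1+np.argmax(s[1:,4]); print(n,s[1:,4])
    v,u=np.where(l==i); W=ray(c,np.c_[u+x0,v+y0],.05)[:,:2]; P[n]=W
    print("extent",W.min(0),W.max(0)); print("tape",ray(c,tp,.024)[0],"tin",ray(c,tn,.036)[0])
def fit(W):
    ctr=W.mean(0); best=None
    for a in np.arange(-1.5,1.6,.3):
        f=lambda p:np.r_[cKDTree(place(p)).query(W)[0],cKDTree(W).query(place(p))[0]]
        r=least_squares(f,[*ctr,a],x_scale=[.01,.01,.1])
        if best is None or r.cost<best.cost:best=r
    return best.x,np.sqrt(2*best.cost/(len(W)+401))
for n in P: print(n,fit(P[n]))
p,e=fit(np.vstack([P["scene"],P["side"]])); print(p,e); np.save("p.npy",p)
print(place(p)[[0,-1]])
E
```

```text
scene [  1 127   1   1   1]
extent [ 0.5865859  -0.09726288] [0.63010757 0.09993928]
tape [ 0.64258035 -0.20067999  0.024     ] tin [0.56818921 0.21008723 0.036     ]
side [ 2 21 50]
extent [ 0.58807401 -0.05949426] [0.63084264 0.05365262]
tape [ 0.64423213 -0.20152204  0.024     ] tin [0.57257618 0.21281829 0.036     ]
scene (array([0.60824202, 0.00144022, 0.15771772]), np.float64(0.001204181949059227))
side (array([ 0.60952776, -0.00246899, -0.04793525]), np.float64(0.016952134795415037))
[0.60904557 0.00076053 0.16149408] 0.0011837979098420746
[[ 0.62512487 -0.09793829]
 [ 0.59296627  0.09945934]]
```

```bash
cat > st.py <<'E'
from plant import ctrl, camrig, workorder, readout
from h import *
s=readout.get_state(); p=np.load("p.npy"); c,sn=np.cos(p[2]),np.sin(p[2])
e=s["eef_pos"]; d=e[:2]-p[:2]; M=R.from_quat(s["tcp_rot"]).as_matrix()
print("t%.2f"%s["time"],"cradle xy mm",np.round([(c*d[0]+sn*d[1])*1e3,(-sn*d[0]+c*d[1])*1e3],1),"z %.1f"%(e[2]*1e3),"yaw %.3f"%np.arctan2(M[1,0],M[0,0]),"tilt",np.round(M[2,:2],4),"F",np.round(s["contact_force"],1),"open %.2f"%s["opening"])
E
echo '[[0, 0, 0, 0, 0, 0.15, 0], [0, 0, 0, 0, 0, 0.15, 0], [0, 0, 0, 0, 0, 0.15, 0], [0, 0, 0, 0, 0, 0.15, 0]]' > path.dat && python3 inch.py path.dat 20; python3 st.py
```

```text
time: 0.75
eef_pos: [0.2064, -0.6426, 0.25]
tcp_rot: [0.997, 0.081, 0.0, -0.0]
contact_force: [-0.5, 1.0, 0.0]
opening: 0.143
finger_force: 0.0
t0.75 cradle xy mm [-500.8 -570.3] z 250.0 yaw 0.162 tilt [ 0.     -0.0001] F [-0.5  1.   0. ] open 0.14
```

```bash
echo '[[0.04, -0.037, 0, 0, 0, 0, 0], [0.08, -0.074, 0, 0, 0, 0, 0], [0.12, -0.111, 0, 0, 0, 0, 0], [0.16, -0.148, 0, 0, 0, 0, 0], [0.2, -0.185, 0, 0, 0, 0, 0], [0.24, -0.222, 0, 0, 0, 0, 0], [0.28, -0.259, 0, 0, 0, 0, 0], [0.32, -0.296, 0, 0, 0, 0, 0], [0.36, -0.333, 0, 0, 0, 0, 0], [0.4, -0.37, 0, 0, 0, 0, 0]]' > path.dat && python3 inch.py path.dat >/dev/null; echo '[[0.035, -0.035, 0, 0, 0, 0, 0], [0.07, -0.07, 0, 0, 0, 0, 0], [0.101, -0.1, 0, 0, 0, 0, 0], [0.101, -0.1, 0.04, 0, 0, 0, 0], [0.101, -0.1, 0.08, 0, 0, 0, 0], [0.101, -0.1, 0.12, 0, 0, 0, 0], [0.101, -0.1, 0.14, 0, 0, 0, 0], [0.101, -0.1, 0.14, 0, 0, 0, 0], [0.101, -0.1, 0.14, 0, 0, 0, 0]]' > path.dat && python3 inch.py path.dat >/dev/null; python3 st.py
python3 - <<'E'
from plant import ctrl, camrig, workorder, readout
import cv2
from h import *
c=camrig.read_camera("wrist"); cv2.imwrite("pics/w1.png",c["pixels"][:,:,::-1]); c=camrig.read_camera("scene")["pixels"]
cv2.imwrite("pics/s1.png",cv2.resize(c[110:290,260:440,::-1],None,fx=3.3,fy=3.3,interpolation=2))
E
```

```text
t3.12 cradle xy mm [   1.7 -101.3] z 112.1 yaw 0.161 tilt [0.0031 0.0016] F [ 0.2 -0.  -0.2] open 0.00
```

View pics/w1.png

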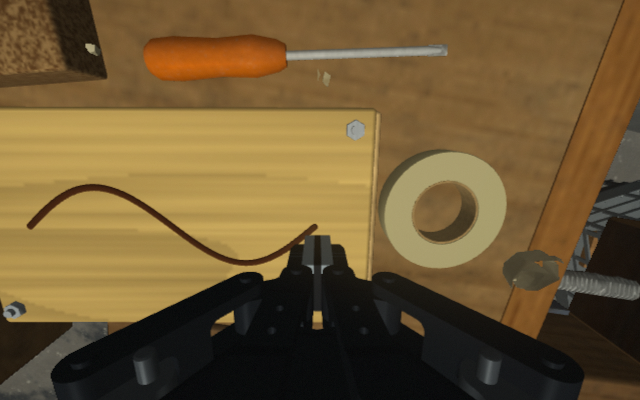

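View pics/s1.png

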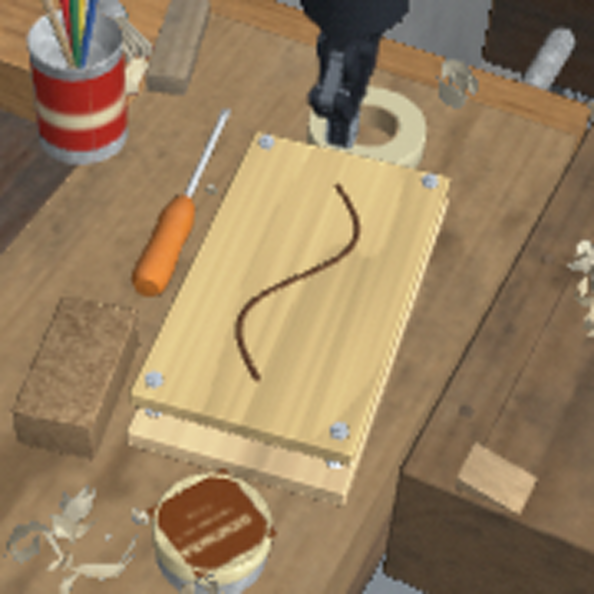

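The wrist picture shows the whole line, from (28,227) to (316,226), with the fingertips at (317,240) just beside the start end. In the scene crop the hand is above the tape end and clear of everything. I'll refit from the close wrist view.

Run:
```python
from plant import ctrl, camrig, workorder, readout
from h import *
from scipy.optimize import least_squares
from scipy.spatial import cKDTree
c=camrig.read_camera("wrist"); im=c["pixels"].astype(int)
m=((im.sum(2)<300)&(im[:,:,0]-im[:,:,2]>35)); m[:, :20]=0;m[:180]=0;m[272:]=0;m[:,325:]=0
k,l,s,_=cv2.connectedComponentsWithStats(m.astype(np.uint8)); i=1+np.argmax(s[1:,4]); print(s[i])
v,u=np.where(l==i); W=ray(c,np.c_[u,v],.05)[:,:2]
f=lambda p:np.r_[cKDTree(place(p)).query(W)[0],cKDTree(W).query(place(p))[0]]
p0=np.load("p.npy"); r=least_squares(f,p0,x_scale=[.01,.01,.1]); print(p0,r.x,np.sqrt(2*r.cost/(len(W)+401)),f(p0).mean(),f(r.x).mean())
```

```text
[  27  184  298   82 2192]
[0.60904557 0.00076053 0.16149408] [0.60986298 0.00105573 0.15483971] 0.001425753712671322 0.0012574661281498545 0.0011406689319378596
```

```bash
echo '[[-0.001, -0.001, 0.02, 0, 0, 0, 0], [-0.001, -0.001, 0.036, 0, 0, 0, 0], [-0.001, -0.001, 0.036, 0, 0, 0, 0], [-0.001, -0.001, 0.036, 0, 0, 0, 0]]' > path.dat && python3 inch.py path.dat >/dev/null; python3 st.py;  echo '[[0, 0, 0.003, 0, 0, 0, 0], [0, 0, 0.005, 0, 0, 0, 0], [0, 0, 0.005, 0, 0, 0, 0], [0, 0, 0.005, 0, 0, 0, 0]]' > path.dat && python3 inch.py path.dat>/dev/null; python3 st.py
```

```text
t3.77 cradle xy mm [ -0.6 -99.6] z 73.6 yaw 0.161 tilt [-0.0006 -0.0003] F [ 0.5 -0.5  0.2] open 0.00
t4.28 cradle xy mm [ -0.4 -99.7] z 69.2 yaw 0.161 tilt [0.0003 0.0001] F [ 0.5 -0.3  0.6] open 0.00
```

Nearly touching the panel, so I'll press in by 4 mm.

```bash
echo '[[0, 0, 0.002, 0, 0, 0, 0], [0, 0, 0.004, 0, 0, 0, 0], [0, 0, 0.004, 0, 0, 0, 0], [0, 0, 0.004, 0, 0, 0, 0]]' > path.dat && python3 inch.py path.dat >/dev/null; python3 st.py
```

```text
t4.78 cradle xy mm [ -0.2 -99.8] z 65.6 yaw 0.161 tilt [0.0005 0.0003] F [-2.1 -0.5  4.9] open 0.00
```

```bash
echo '[[-0.0044, -0.005, 0.001, 0, 0, 0, 0], [-0.0087, -0.01, 0.001, 0, 0, 0, 0], [-0.0127, -0.015, 0.001, 0, 0, 0, 0], [-0.0165, -0.02, 0.001, 0, 0, 0, 0], [-0.0198, -0.025, 0.001, 0, 0, 0, 0], [-0.0227, -0.03, 0.001, 0, 0, 0, 0], [-0.0249, -0.035, 0.001, 0, 0, 0, 0], [-0.0266, -0.04, 0.001, 0, 0, 0, 0], [-0.0277, -0.045, 0.001, 0, 0, 0, 0], [-0.028, -0.05, 0.001, 0, 0, 0, 0]]' > path.dat && python3 inch.py path.dat >/dev/null; python3 st.py
```

```text
t6.03 cradle xy mm [-28.  -50.4] z 64.9 yaw 0.161 tilt [0.0019 0.0026] F [ 2.6 -4.1  5.6] open -0.00
```

```bash
echo '[[0.0003, -0.005, 0, 0, 0, 0, 0], [0.0014, -0.01, 0, 0, 0, 0, 0], [0.0031, -0.015, 0, 0, 0, 0, 0], [0.0053, -0.02, 0, 0, 0, 0, 0], [0.0082, -0.025, 0, 0, 0, 0, 0], [0.0115, -0.03, 0, 0, 0, 0, 0], [0.0153, -0.035, 0, 0, 0, 0, 0], [0.0193, -0.04, 0, 0, 0, 0, 0], [0.0236, -0.045, 0, 0, 0, 0, 0], [0.028, -0.05, 0, 0, 0, 0, 0]]' > path.dat && python3 inch.py path.dat >/dev/null; python3 st.py
```

```text
t7.28 cradle xy mm [-1.4 -0. ] z 64.1 yaw 0.161 tilt [-0.0026  0.0013] F [-2.5 -3.8  6.2] open 0.00
```

```bash
echo '[[0.0044, -0.005, 0, 0, 0, 0, 0], [0.0087, -0.01, 0, 0, 0, 0, 0], [0.0127, -0.015, 0, 0, 0, 0, 0], [0.0165, -0.02, 0, 0, 0, 0, 0], [0.0198, -0.025, 0, 0, 0, 0, 0], [0.0227, -0.03, 0, 0, 0, 0, 0], [0.0249, -0.035, 0, 0, 0, 0, 0], [0.0266, -0.04, 0, 0, 0, 0, 0], [0.0277, -0.045, 0, 0, 0, 0, 0], [0.028, -0.05, 0, 0, 0, 0, 0]]' > path.dat && python3 inch.py path.dat >/dev/null; python3 st.py
```

```text
t8.53 cradle xy mm [27.6 49.5] z 64.6 yaw 0.161 tilt [0.0005 0.0024] F [-0.2 -3.7  5.2] open -0.00
```

```bash
echo '[[-0.0003, -0.005, 0, 0, 0, 0, 0], [-0.0014, -0.01, 0, 0, 0, 0, 0], [-0.0031, -0.015, 0, 0, 0, 0, 0], [-0.0053, -0.02, 0, 0, 0, 0, 0], [-0.0082, -0.025, 0, 0, 0, 0, 0], [-0.0115, -0.03, 0, 0, 0, 0, 0], [-0.0153, -0.035, 0, 0, 0, 0, 0], [-0.0193, -0.04, 0, 0, 0, 0, 0], [-0.0236, -0.045, 0, 0, 0, 0, 0], [-0.028, -0.05, 0, 0, 0, 0, 0]]' > path.dat && python3 inch.py path.dat >/dev/null; python3 st.py;  echo '[[0, 0, 0, 0, 0, 0, 0], [0, 0, 0, 0, 0, 0, 0]]' > path.dat && python3 inch.py path.dat >/dev/null; python3 st.py
```

```text
t9.78 cradle xy mm [ 0.6 99.9] z 65.1 yaw 0.161 tilt [0.0038 0.0016] F [ 3.4 -1.8  5.8] open 0.00
t10.03 cradle xy mm [1.000e-01 1.005e+02] z 64.8 yaw 0.161 tilt [0.002  0.0002] F [ 1.5 -0.6  5.7] open -0.00
```

Stroke complete; lifting straight up.

```bash
echo '[[0, 0, -0.02, 0, 0, 0, 0], [0, 0, -0.06, 0, 0, 0, 0], [0, 0, -0.12, 0, 0, 0, 0], [0, 0, -0.15, 0, 0, 0, 0], [0, 0, -0.15, 0, 0, 0, 0], [0, 0, -0.15, 0, 0, 0, 0], [0, 0, -0.15, 0, 0, 0, 0], [0, 0, -0.15, 0, 0, 0, 0]]' > path.dat && python3 inch.py path.dat >/dev/null; python3 st.py
python3 - <<'E'
from plant import ctrl, camrig, workorder, readout
import cv2
cv2.imwrite("pics/s2.png",camrig.read_camera("scene")["pixels"][:,:,::-1])
E
```

```text
t11.03 cradle xy mm [ -1.2 100.5] z 212.2 yaw 0.161 tilt [-0.0033 -0.0006] F [-0.2  0.5  0.4] open -0.00
```

View pics/s2.png

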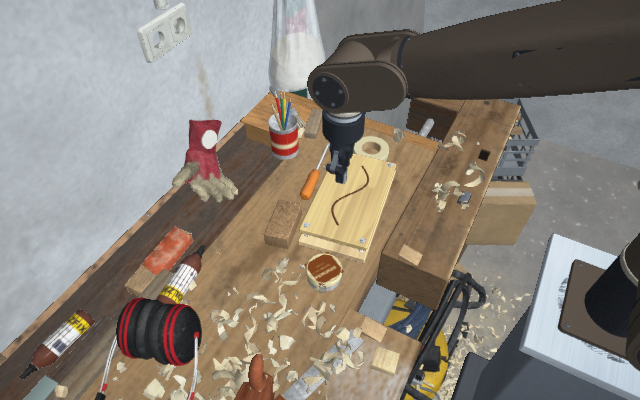

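The hand is clear at about (340,165), the panel is back up, and the tape roll (371,148), tin (324,271), cork block (283,223) and screwdriver (311,183) haven't moved.

```bash
python3 -c "
from plant import ctrl, camrig, workorder, readout
print(workorder.sign_off())"
```

```text
the job is handed in; nothing more can be done
None
```

I ran the closed fingertips along the whole inlay in one light stroke from the tape-roll end to the wax-tin end, with about 5–6 N and 3–5 mm of give at each check, then lifted clear and handed the job in at about 11 s; the hand-in gave no verdict.

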